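# Seal three canisters in order

## Robot

A 6-joint arm with a two-finger parallel gripper is mounted at the origin on a cart in front of the work surface, level with it; the furniture and walls round the work are solid. World frame = base frame: x ahead of the robot, y to its left, z up, the work surface at z = 0. Lengths are in m, angles in rad, forces in N, time in s.
With the tool pointing down it reaches from about 0.35 to 0.85 m from the base axis. Payload 8.1 kg.
Tool frame: the origin (TCP) lies on the front face of the gripper's body, between the roots of the fingers; the fingertips stand 84 mm ahead of it and the grasp point (between the pads) lies 65 mm ahead of it; z points along the fingers, y is the line along which they close (so a half turn about z gives the same grasp; the last joint's range is limited). The gripper opens to 93 mm and grips with 3 to 60 N. Pads are 15 mm wide; open, the fingers measure 128 mm over their backs; the gripper's body (75 mm by 188 mm) begins 65 mm behind the grasp point.
Start: joints at [1.239, 0.13, 1.488, -0, 1.523, -0.085], TCP at [0.147, 0.582, 0.303] pointing down, gripper open.
Joint ranges: [-2.96, 2.96], [-0.89, 2.26], [0.02, 2.5], [-1.34, 4.48], [0, 2.73], [-2.66, 2.66]. Speed limits (rad/s): [2.39, 2.39, 2.79, 3.14, 3.14, 3.14].

## Interface

Orientations are given as a unit quaternion [x, y, z, w].
In Python, from station import r gives the robot as it stands. The module is installed in compiled form; this text tells all that it offers.
- The arm moves only by the shell command python3 -m creep 'ROWS' [OPENING]. ROWS is JSON, a list that holds one entry, the list of rows, each a list of 4 numbers: the shift along the world's x, y, z as a fraction of full scale, then the turn about the world's z as a fraction of full scale. A call has exactly 8 rows; each row is the pose to reach, as a shift and turn from the pose commanded when the call began, turning the shorter way round; what a row does not reach only later rows make up. Full scale, the value 1, is 50 cm for a shift and 180 degrees for a turn. A row lasts 1/10 s, in which the tool goes at most 50 mm and 8.59 degrees, less where a joint would pass 70% of its speed; a pose out of reach is approached as far as the arm can. A call with a number of a shift or a turn outside -1 to 1 is refused whole. A call with a gripper value outside its range is refused whole. OPENING is the gripper command: -1 is fully open, 1 is shut, values between are in proportion, set as the call begins (- or left out, the last holds). The fingers move at their own pace and stop on an object; the grip force is fixed at half the most. Time passes only in rows, so rows that repeat a pose let the fingers close, or fill a call up. It gives the time, the measured TCP pose, the force, the opening and the grip force at its end, in the units of the state.
- r.get_state(): the state, without advancing time (a new reading comes with each control period).
- r.read_camera(name): name is "scene" or "top"; returns the picture (400x640x3 uint8, red, green, blue); there is no depth.
- r.get_calibration(name): a dict with "vfov" (degrees; the focal length in pixels is half the picture's height over the tangent of half this angle, whatever the lens; pixels are square), "cx", "cy" (the principal point, pixels), "world_to_cam" (4x4, takes a point from world to camera coordinates). Camera axes: x right, y down, z forward; pixel columns grow to the right and rows downward; lengths in m; the calibration is good to about 2 mm. A picture is of the moment at which its call begins. get_calibration takes no time and is no camera call.
- r.sign_off(): hands the job in; it is judged then, once.
The state is a dict: "time_s": time; "q": joint angles; "joint_velocities": joint speeds; "tau": joint torques, N m; "tool_pos": TCP position; "orientation": TCP orientation; "ft_force": force on the tool from outside, world axes, zero at the start; "moment": the same for the moment, N m; "grip_width": finger opening in m; "finger_force": force on a finger pad.
Only numpy, scipy, OpenCV 4.12 (cv2) and the standard library are available. Lean on these libraries where they do the work, as an engineer would, in place of code of your own. Each camera call takes 0.05 s, during which the arm holds its last target. There are 200 camera calls.

## Task

Seal the steel food canisters by pressing the white button in each lid gently all the way down with the fingertips: first the low round one, then the tall square one, then the tall round one. Leave the low square canister's button up, as that one still has to be filled. Do not lift or tip any canister, and leave the canisters and everything else standing where they are.

Things in the scene. Friction and masses are not known exactly. Their poses are not given: they have to be found in the camera images.
- low_round: low round food canister: bare steel body, grey lid 78 mm wide, white push button in the middle of the lid; a cylinder 76 mm across, 70 mm high to the top of the lid, 0.35 to 0.85 kg, loose on the worktop. Origin: centre of its underside; z up.
- low_round_top (a point): centre of the top face of the low round canister's push button (flat round button, 44 mm across); moves with the button. Popped up it stands 18 mm above the lid (88 mm above the worktop), fully pressed 6 mm above the lid. The rubber cap gives springily by 1 mm per 4 N, at most 5 mm, and recovers when let go.
- low_round_button (a joint): push button of the low round canister: travel in m straight down, 0 = popped up, 0.012 = fully pressed (end stop). It slides against about 3 N of friction, has no spring and stays where it is left; starts at 0 to 0.002.
- tall_square: tall square food canister: bare steel body, grey lid 78 mm wide, white push button in the middle of the lid; a box 76 x 76 mm, 115 mm high to the top of the lid, 0.35 to 0.85 kg, loose on the worktop. Origin: centre of its underside; z up.
- tall_square_top (a point): centre of the top face of the tall square canister's push button (flat round button, 44 mm across); moves with the button. Popped up it stands 18 mm above the lid (133 mm above the worktop), fully pressed 6 mm above the lid. The rubber cap gives springily by 1 mm per 4 N, at most 5 mm, and recovers when let go.
- tall_square_button (a joint): push button of the tall square canister: travel in m straight down, 0 = popped up, 0.012 = fully pressed (end stop). It slides against about 3 N of friction, has no spring and stays where it is left; starts at 0 to 0.002.
- tall_round: tall round food canister: bare steel body, grey lid 78 mm wide, white push button in the middle of the lid; a cylinder 76 mm across, 115 mm high to the top of the lid, 0.35 to 0.85 kg, loose on the worktop. Origin: centre of its underside; z up.
- tall_round_top (a point): centre of the top face of the tall round canister's push button (flat round button, 44 mm across); moves with the button. Popped up it stands 18 mm above the lid (133 mm above the worktop), fully pressed 6 mm above the lid. The rubber cap gives springily by 1 mm per 4 N, at most 5 mm, and recovers when let go.
- tall_round_button (a joint): push button of the tall round canister: travel in m straight down, 0 = popped up, 0.012 = fully pressed (end stop). It slides against about 3 N of friction, has no spring and stays where it is left; starts at 0 to 0.002.
- low_square: low square food canister: bare steel body, grey lid 78 mm wide, white push button in the middle of the lid; a box 76 x 76 mm, 70 mm high to the top of the lid, 0.35 to 0.85 kg, loose on the worktop. Origin: centre of its underside; z up.
- low_square_top (a point): centre of the top face of the low square canister's push button (flat round button, 44 mm across); moves with the button. Popped up it stands 18 mm above the lid (88 mm above the worktop), fully pressed 6 mm above the lid. The rubber cap gives springily by 1 mm per 4 N, at most 5 mm, and recovers when let go.
- low_square_button (a joint): push button of the low square canister: travel in m straight down, 0 = popped up, 0.012 = fully pressed (end stop). It slides against about 3 N of friction, has no spring and stays where it is left; starts at 0 to 0.002.
- garlic_a: garlic bulb, 56 mm, bystander behind the canisters; loose. Origin: centre of its underside.
- garlic_b: garlic bulb, 55 mm, bystander near the front edge; loose. Origin: centre of its underside.
- salt_shaker: salt shaker, 44 mm across, 90 mm high, bystander; loose. Origin: centre of its underside.
- food_tin: food tin, 75 mm across, 58 mm high, bystander; loose. Origin: centre of its underside.
- spice_jar: spice jar with dark cap, 44 mm across, 96 mm high, bystander; loose. Origin: centre of its underside.
Things that resemble listed ones, but are neither listed nor needed, are in the scene too. What is shaped like the low_round but green is not meant.

How it is judged:
On the way, in this order (a step that is already met when the one before it is completed fails the run):
1. the low round canister's button is pressed all the way down by the fingers (value of joint low_round_button above 0.0095 m and contact force between the fingers and low_round above 0.3 N).
2. the tall square canister's button is pressed all the way down by the fingers (value of joint tall_square_button above 0.0095 m and contact force between the fingers and tall_square above 0.3 N).
3. the tall round canister's button is pressed all the way down by the fingers (value of joint tall_round_button above 0.0095 m and contact force between the fingers and tall_round above 0.3 N).
At the end, for the whole second after the job is handed in: The buttons of the low round, tall square and tall round canisters are down at least 9.5 of their 12 mm, the low square one's button less than 6 mm; all four canisters stand upright (within 0.1 rad) and at rest within 40 mm of where they stood (value of joint each of low_round_button, tall_square_button, tall_round_button above 0.0095 m and value of joint low_square_button below 0.006 m and distance of each of low_round, tall_square, tall_round, low_square from where it was at the start of the episode below 0.04 m and angle between each of low_round, tall_square, tall_round, low_square's own z axis and vertical below 0.1 rad and linear speed of each of low_round, tall_square, tall_round, low_square below 0.02 m/s); the robot touches nothing.
It fails at once if a button is pressed out of order, before the one that comes ahead of it is fully down ((value of joint tall_square_button above 0.006 m and value of joint low_round_button below 0.0095 m) or (value of joint tall_round_button above 0.006 m and value of joint tall_square_button below 0.0095 m)).
It fails at once if the low square canister's button is pressed (value of joint low_square_button above 0.006 m).
It fails at once if a canister is pushed hard (over 30 N) (contact force between any of the arm, the fingers and low_round above 30 N or contact force between any of the arm, the fingers and tall_square above 30 N or contact force between any of the arm, the fingers and tall_round above 30 N or contact force between any of the arm, the fingers and low_square above 30 N).
It fails at once if a canister is lifted 15 mm, tipped 0.3 rad or shifted 40 mm (height (world z) of any of low_round, tall_square, tall_round, low_square above 0.015 m or angle between any of low_round, tall_square, tall_round, low_square's own z axis and vertical above 0.3 rad or distance of any of low_round, tall_square, tall_round, low_square from where it was at the start of the episode above 0.04 m).
It fails at once if a bystander is moved more than 30 mm (distance of any of garlic_a, garlic_b, salt_shaker, food_tin, spice_jar from where it was at the start of the episode above 0.03 m).
It also fails if it takes over 42 s, if anything falls off the work surface, if the arm or the gripper's body presses on something with over 40 N, if the wrist force passes 120 N, or if a joint passes its speed limit or range.

## Working session

There is one attempt and no reset: what is moved stays moved. The work goes in short steps, Python scripts to look and compute and a shell command to move; the robot and the scene stay as the last step left them, time stands still between calls to the robot, and variables do not carry over. Pictures are saved under pics/ and viewed, at most 10 in all, crops included, and the job is handed in when it is done.

```bash
mkdir -p pics; python3 - <<'E'
from station import r
import cv2
for n in ("top","scene"):
    cv2.imwrite(f"pics/{n}0.png",r.read_camera(n)[:,:,::-1]); c=r.get_calibration(n); print(n,c)
s=r.get_state(); print(s["tool_pos"],s["orientation"],s["ft_force"],s["grip_width"])
E
```

```text
top {'vfov': 47.2838069772916, 'cx': 312.37045845325883, 'cy': 202.52576267221295, 'world_to_cam': array([[ 0.00891159, -0.99970377, -0.02264843, -0.02005854],
       [-0.98153263, -0.00441695, -0.1912438 ,  0.66884199],
       [ 0.19108711,  0.02393446, -0.98128123,  1.2200594 ],
       [ 0.        ,  0.        ,  0.        ,  1.        ]])}
scene {'vfov': 45.90809423847591, 'cx': 316.11827306532354, 'cy': 202.81361797113217, 'world_to_cam': array([[ 0.75298858, -0.65802892,  0.00247939, -0.52421859],
       [-0.44585904, -0.51296452, -0.7335374 ,  0.34793998],
       [ 0.48396066,  0.55123983, -0.67964456,  0.97095652],
       [ 0.        ,  0.        ,  0.        ,  1.        ]])}
[0.14644466 0.58146642 0.30179824] [ 1.23079255e-01  9.92396487e-01 -8.24967633e-04 -1.70130580e-04] [-0.53526937  0.40670722  0.31640645] 0.0928344389100637
```

View pics/top0.png

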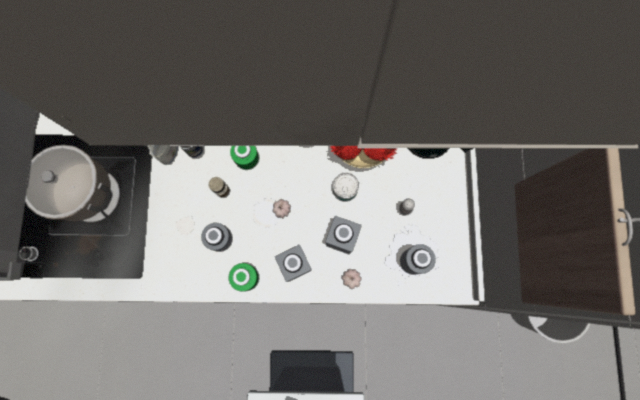

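View pics/scene0.png

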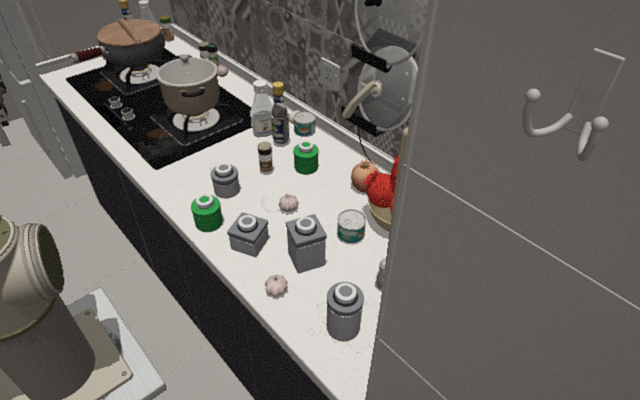

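Top view: low round at (215,236), low square (292,262), tall square (343,233), tall round (421,258), with green decoys at (243,277) and (243,153). Scene view: low round (225,175), low square (248,225), tall square (305,230), tall round (345,300). I'll zoom in on the buttons.

```bash
python3 - <<'E'
import cv2,numpy as np
t=cv2.imread("pics/top0.png");s=cv2.imread("pics/scene0.png")
def c(i,u,v):return cv2.resize(i[v-24:v+24,u-24:u+24],(192,192),interpolation=0)
cv2.imwrite("pics/crop.png",np.vstack([np.hstack([c(t,*p) for p in((215,236),(343,233),(421,258),(292,262))]),np.hstack([c(s,*p) for p in((225,175),(305,230),(345,297),(248,227))])]))
E
```

```text
(no output)
```

View pics/crop.png

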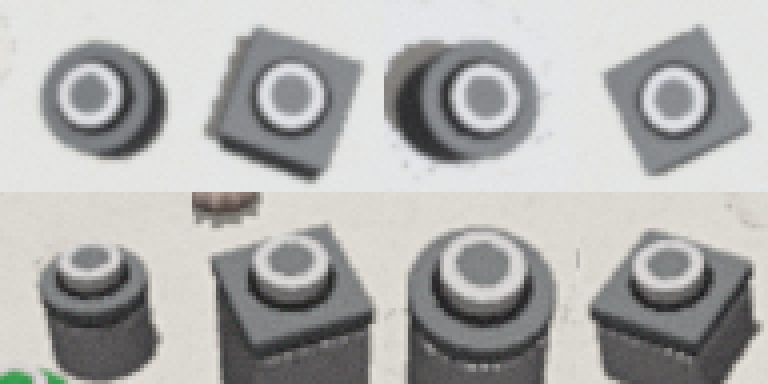

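```bash
cat > h.py <<'E'
import cv2,numpy as np
from station import r
def ray(n,u,v):
    c=r.get_calibration(n);f=200/np.tan(np.radians(c["vfov"]/2));M=c["world_to_cam"];R=M[:3,:3]
    return -R.T@M[:3,3],R.T@np.array([(u-c["cx"])/f,(v-c["cy"])/f,1])
def at(n,u,v,z):
    o,d=ray(n,u,v);return o+d*(z-o[2])/d[2]
def ring(img,u,v,h=15):
    g=cv2.cvtColor(img[v-h:v+h,u-h:u+h],cv2.COLOR_BGR2GRAY)
    m=(g>165).astype(np.uint8);_,l,st,ce=cv2.connectedComponentsWithStats(m)
    k=min(range(1,len(st)),key=lambda k:np.hypot(*(ce[k]-h)) if st[k][4]>30 else 99)
    c=max(cv2.findContours((l==k).astype(np.uint8),0,1)[0],key=len);e=cv2.fitEllipse(c)
    return e[0][0]+u-h,e[0][1]+v-h,e[1]
E
python3 - <<'E'
from h import *
t=cv2.imread("pics/top0.png");s=cv2.imread("pics/scene0.png")
for n,a,b,z in(("lr",(214,235),(223,170),.088),("ts",(343,233),(306,224),.133),("tr",(422,259),(345,292),.133),("ls",(292,263),(248,222),.088)):
    u,v,e=ring(t,*a);p=at("top",u,v,z);u2,v2,e2=ring(s,*b)
    o,d=ray("top",u,v);o2,d2=ray("scene",u2,v2);k=np.linalg.lstsq(np.c_[d,-d2],o2-o,rcond=None)[0]
    print(n,np.round([u,v,*e,u2,v2,*e2],1),"plane",p.round(4),"scene plane",at("scene",u2,v2,z).round(4),"tri",((o+d*k[0]+o2+d2*k[1])/2).round(4))
E
```

```text
lr [213.  235.1  14.2  14.8 220.9 166.6  27.8  35. ] plane [0.5724 0.2548 0.088 ] scene plane [0.5665 0.2588 0.088 ] tri [0.5691 0.2562 0.0889]
ts [343.4 232.4  15.2  15.5 305.9 217.8  20.7  28.3] plane [ 0.5762 -0.0993  0.133 ] scene plane [ 0.5853 -0.0898  0.133 ] tri [ 0.5757 -0.0994  0.1461]
tr [422.  257.9  15.4  16.  344.9 286.3  24.4  28.4] plane [ 0.5113 -0.3017  0.133 ] scene plane [ 0.5167 -0.2947  0.133 ] tri [ 0.5108 -0.2998  0.143 ]
ls [292.1 262.4  14.5  15.1 247.1 215.   20.6  29.4] plane [0.4999 0.037  0.088 ] scene plane [0.5095 0.0499 0.088 ] tri [0.4999 0.0354 0.1046]
```

```bash
python3 -m creep '[[[0.1,-0.076,0,0],[0.2,-0.152,0,0],[0.3,-0.228,0,0],[0.36,-0.274,0,0],[0.44,-0.335,0,0],[0.5,-0.38,0,0],[0.55,-0.42,0,0],[0.6,-0.456,0,0]]]' 1
```

```text
time_s: 0.9
tool_pos: [0.4485, 0.3514, 0.3023]
orientation: [0.124, 0.992, -0.0, -0.0]
ft_force: [-0.1, 0.3, -0.1]
grip_width: 0.0332
finger_force: 0.0
```

```bash
python3 -m creep '[[[0.08,-0.062,0,0],[0.16,-0.124,0,0],[0.22,-0.17,0,0],[0.248,-0.192,-0.04,0],[0.248,-0.192,-0.1,0],[0.248,-0.192,-0.15,0],[0.248,-0.192,-0.19,0],[0.248,-0.192,-0.2,0]]]' 1
python3 - <<'E'
from h import *
cv2.imwrite("pics/s1.png",cv2.resize(r.read_camera("scene")[90:270,130:400,::-1],None,fx=2.5,fy=2.5))
s=r.get_state();print(s["tool_pos"],s["ft_force"],s["grip_width"])
E
```

```text
time_s: 1.7
tool_pos: [0.5688, 0.2571, 0.1988]
orientation: [0.123, 0.992, -0.001, -0.003]
ft_force: [0.2, 0.1, -0.5]
grip_width: 0.0005
finger_force: 0.0
[0.56916881 0.25727761 0.19969432] [-0.69903564 -0.1873343  -0.80716477] 0.0006260515425212465
```

View pics/s1.png

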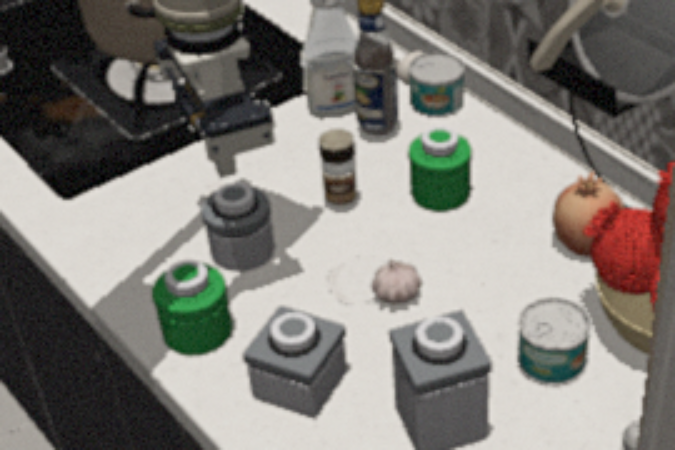

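Fingertips show at about (228,170) in the crop, just above the button at (236,192). I'll check by projection whether they are centred.

```bash
python3 - <<'E'
from h import *
print(at("scene",130+236/2.5,90+192/2.5,.087), at("scene",130+228/2.5,90+170/2.5,.116))
o=at("top",213.,235.1,.087);print(o)
for n in("scene",):
    c=r.get_calibration(n);f=200/np.tan(np.radians(c["vfov"]/2));M=c["world_to_cam"]
    for P in([.569,.257,.1157],[.5724,.2548,.088]):
        q=M[:3,:3]@P+M[:3,3];print(c["cx"]+f*q[0]/q[2],c["cy"]+f*q[1]/q[2])
E
```

```text
[0.57390065 0.25261996 0.087     ] [0.57149342 0.25822666 0.116     ]
[0.57251301 0.2550684  0.087     ]
220.69200065145162 158.649774490957
223.47530390079675 166.37409117198877
```

```bash
python3 -m creep '[[[0.008,-0.006,-0.02,0],[0.008,-0.006,-0.04,0],[0.008,-0.006,-0.05,0],[0.008,-0.006,-0.058,0],[0.008,-0.006,-0.066,0],[0.008,-0.006,-0.074,0],[0.008,-0.006,-0.08,0],[0.008,-0.006,-0.08,0]]]' 1
```

```text
time_s: 2.55
tool_pos: [0.5747, 0.2549, 0.1627]
orientation: [0.123, 0.992, 0.0, 0.0]
ft_force: [0.0, -0.4, 2.5]
grip_width: 0.0006
finger_force: 0.8
```

```bash
python3 -m creep '[[[0,0,-0.002,0],[0,0,-0.004,0],[0,0,-0.006,0],[0,0,-0.008,0],[0,0,-0.009,0],[0,0,-0.010,0],[0,0,-0.010,0],[0,0,-0.010,0]]]' 1
```

```text
time_s: 3.35
tool_pos: [0.5748, 0.2549, 0.1585]
orientation: [0.123, 0.992, 0.0, 0.0]
ft_force: [-2.2, 0.0, 7.5]
grip_width: 0.0006
finger_force: 3.7
```

```bash
python3 -m creep '[[[0,0,-0.002,0],[0,0,-0.002,0],[0,0,0.03,0],[0,0,0.1,0],[0,0,0.18,0],[0,-0.06,0.18,0],[0.002,-0.15,0.18,0],[0.002,-0.24,0.18,0]]]' 1
python3 -m creep '[[[0,-0.1,0,0],[0,-0.2,0,0],[0,-0.29,0,0],[0,-0.37,0,0],[0,-0.43,0,0],[0,-0.46,0,0],[0,-0.468,0,0],[0,-0.468,0,0]]]' 1
python3 - <<'E'
from h import *
cv2.imwrite("pics/s2.png",cv2.resize(r.read_camera("scene")[90:270,130:400,::-1],None,fx=2.5,fy=2.5))
s=r.get_state();print(s["tool_pos"],s["ft_force"],s["grip_width"])
E
```

```text
time_s: 4.15
tool_pos: [0.5756, 0.1341, 0.2488]
orientation: [0.122, 0.993, 0.0, 0.001]
ft_force: [0.4, -0.3, 0.6]
grip_width: 0.0006
finger_force: 0.0
time_s: 4.95
tool_pos: [0.5756, -0.0988, 0.2478]
orientation: [0.123, 0.992, 0.0, -0.0]
ft_force: [-0.0, 0.6, -0.1]
grip_width: 0.0004
finger_force: 0.0
[ 0.57566114 -0.09810693  0.2477389 ] [-0.10534278  1.06926594  0.17161918] 0.000163290543344918
```

View pics/s2.png

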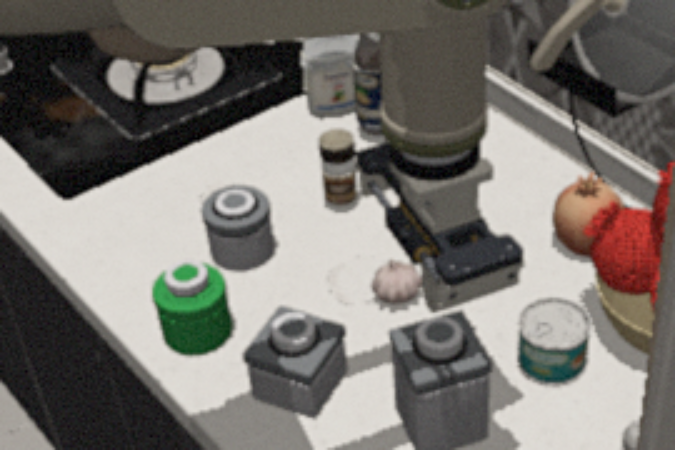

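Low round's button is now visibly lower (236,202), and the fingertips sit at about (432,303), above the tall square button (437,337). I'll press that one.

```bash
python3 -m creep '[[[0,0,-0.03,0],[0,0,-0.05,0],[0,0,-0.058,0],[0,0,-0.064,0],[0,0,-0.070,0],[0,0,-0.076,0],[0,0,-0.08,0],[0,0,-0.08,0]]]' 1
python3 -m creep '[[[0,0,-0.002,0],[0,0,-0.004,0],[0,0,-0.006,0],[0,0,-0.008,0],[0,0,-0.010,0],[0,0,-0.012,0],[0,0,-0.012,0],[0,0,-0.012,0]]]' 1
```

```text
time_s: 5.8
tool_pos: [0.5758, -0.0991, 0.2077]
orientation: [0.123, 0.992, 0.0, 0.0]
ft_force: [-0.3, 2.0, 2.5]
grip_width: 0.0006
finger_force: 0.9
time_s: 6.6
tool_pos: [0.5759, -0.0993, 0.2029]
orientation: [0.123, 0.992, -0.0, 0.001]
ft_force: [-2.9, 2.2, 9.9]
grip_width: 0.0006
finger_force: 4.8
```

```bash
python3 -m creep '[[[0,0,0.02,0],[0,0,0.07,0],[0,0,0.09,0],[-0.02,-0.06,0.09,0],[-0.046,-0.144,0.09,0],[-0.075,-0.234,0.09,0],[-0.1,-0.31,0.09,0],[-0.12,-0.374,0.09,0]]]' 1
python3 -m creep '[[[-0.008,-0.025,0,0],[-0.01,-0.031,0,0],[-0.01,-0.031,0,0],[-0.01,-0.031,0,0],[-0.01,-0.031,0,0],[-0.01,-0.031,0,0],[-0.01,-0.031,0,0],[-0.01,-0.031,0,0]]]' 1
python3 - <<'E'
from h import *
cv2.imwrite("pics/s3.png",cv2.resize(r.read_camera("scene")[160:370,200:430,::-1],None,fx=2.5,fy=2.5))
s=r.get_state();print(s["tool_pos"],s["ft_force"],s["grip_width"])
E
```

```text
time_s: 7.4
tool_pos: [0.5144, -0.2884, 0.2465]
orientation: [0.124, 0.992, -0.0, -0.0]
ft_force: [0.3, -0.8, -0.9]
grip_width: 0.0007
finger_force: 0.0
time_s: 8.2
tool_pos: [0.5107, -0.3013, 0.2468]
orientation: [0.123, 0.992, -0.0, 0.0]
ft_force: [0.3, 0.8, -0.0]
grip_width: 0.0002
finger_force: 0.0
[ 0.51067428 -0.30144051  0.24676316] [0.09874683 0.26512601 0.18184322] 0.0003439382997657829
```

View pics/s3.png

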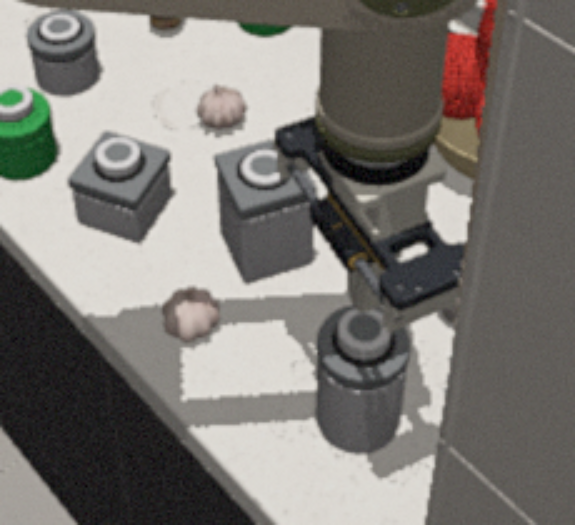

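The tall square button is down (263,168) and the fingertips (358,305) are over the tall round button (363,332). I'll press it.

```bash
python3 -m creep '[[[0,0,-0.03,0],[0,0,-0.048,0],[0,0,-0.056,0],[0,0,-0.062,0],[0,0,-0.068,0],[0,0,-0.074,0],[0,0,-0.078,0],[0,0,-0.078,0]]]' 1
python3 -m creep '[[[0,0,-0.002,0],[0,0,-0.004,0],[0,0,-0.006,0],[0,0,-0.008,0],[0,0,-0.010,0],[0,0,-0.012,0],[0,0,-0.012,0],[0,0,-0.012,0]]]' 1
```

```text
time_s: 9.05
tool_pos: [0.5106, -0.3017, 0.2077]
orientation: [0.123, 0.992, -0.0, 0.0]
ft_force: [-1.5, 1.9, 2.0]
grip_width: 0.0003
finger_force: 1.0
time_s: 9.85
tool_pos: [0.5108, -0.3019, 0.2029]
orientation: [0.123, 0.992, -0.0, 0.0]
ft_force: [-3.6, 2.6, 9.5]
grip_width: 0.0001
finger_force: 4.8
```

```bash
python3 -m creep '[[[0,0,0.02,0],[0,0,0.08,0],[0,0,0.15,0],[0,0,0.22,0],[0,0,0.29,0],[0,0,0.3,0],[0,0,0.3,0],[0,0,0.3,0]]]' 1
python3 - <<'E'
from h import *
cv2.imwrite("pics/s4.png",cv2.resize(r.read_camera("scene")[130:370,130:430,::-1],None,fx=2.4,fy=2.4))
E
```

```text
time_s: 10.65
tool_pos: [0.5103, -0.3014, 0.3501]
orientation: [0.123, 0.992, 0.0, -0.001]
ft_force: [-0.6, -0.4, -0.9]
grip_width: 0.0005
finger_force: 0.0
```

View pics/s4.png

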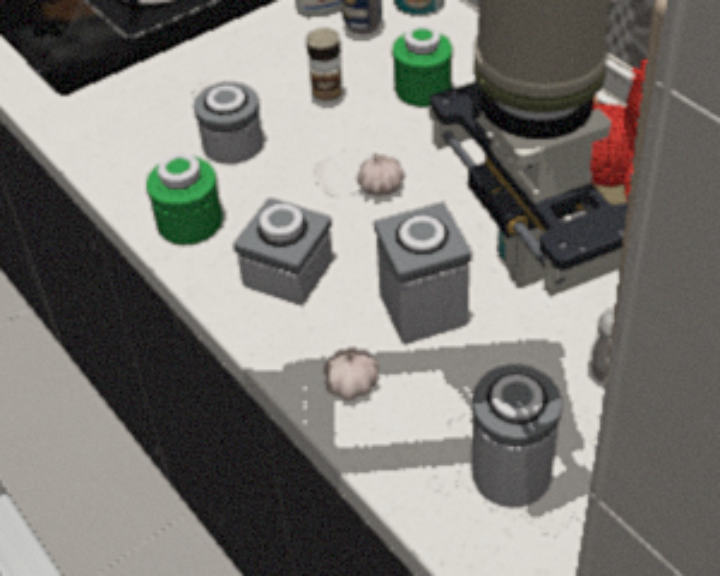

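The three target buttons are down: low round (226,97), tall square (421,234) and tall round (517,396). The low square's (282,222) is still up and everything stands in place, so I'm handing in.

```bash
python3 -c "
from station import r
print(r.sign_off())"
```

```text
the job is handed in; nothing more can be done
None
```

I pressed the low round, tall square and tall round buttons fully down in that order with about 7–10 N on each, left the low square button up and everything standing in place, and handed the job in; no verdict came back.

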